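Unlock and open the crossover box

TASK

Open the crossover box with the blue panel for inspection: first turn the black wing knob of its cam fastener a full quarter turn anticlockwise to unlocked (white line from the red dot to the green dot), then lift the panel by the bow handle at its front edge until it stands upright, let go and leave it so. Leave the fastener of the box with the grey panel locked.

Things in the scene. Friction and masses are not known exactly. Their poses are not given: they have to be found in the camera images.
- blue_box: Box to open: white metal, fixed to the table, 150 x 150 x 70 mm, blue top panel 150 x 150 x 5 mm (top face 75 mm above the table). Origin: centre of its underside; z up, x from the handle side (front, towards the robot) to the hinge side, y left. Hinge line: parallel to y through x = 75, z = 70 mm. In this frame the knob axis is at x -33, y 0; the handle bar (shut) at x -120, y 0, z 72.5 mm.
- blue_knob (a point): Grip point on the axis of the wing knob, 101 mm above the table. Black wing 42 mm long, 12 mm thick, from 79 to 111 mm above the table, on a 32 mm round steel disc; pinch across the 12 mm. Locked, the wing lies along the box's y and its white line points to a red dot (box -x); unlocked, along the box's x, line to a green dot (box -y).
- blue_handle (a point): Middle of the bow handle's bar: round dark steel, 10 mm thick, parallel to the box's y, 45 mm ahead of the panel's front edge, 90 mm free between its legs. 40 mm is free between bar and box: open the fingers about 40 mm at most. It swings up and back on a 195 mm radius about the hinge; the round bar can turn between fingers that stay pointing straight down.
- blue_cam (a joint): Cam fastener of the blue panel, rad. 0 = locked, wing parallel to the box's y; grows anticlockwise seen from above to its stop at 1.57 = unlocked, wing parallel to the box's x. It needs about 0.06 N m and stays where it is left. Its tongue holds the panel shut below about 1.05.
- blue_panel (a joint): Hinge of the blue panel, rad. 0 = shut and flat, 1.57 = upright, stop at 1.75 (leaning back a little). Stiff hinge: the panel stays where it is left; lifting at the bar takes about 5 N.
- grey_cam (a joint): Cam fastener of the second, otherwise equal box with the grey panel, rad: 0 = locked, 1.57 = unlocked. To be left locked.

How it is judged:
On the way:
1. the blue panel's fastener is turned to unlocked while the panel is still shut (value of joint blue_cam above 1.2 rad and value of joint blue_panel below 0.1 rad), for 0.2 s.
At the end, for the whole second after the job is handed in: The blue panel stands upright (1.25 rad or more open) and at rest, its fastener still unlocked (over 1.0 rad), and the grey panel's fastener is still locked (under 0.4 rad) (value of joint blue_panel above 1.25 rad and value of joint blue_cam above 1 rad and value of joint grey_cam below 0.4 rad and velocity of joint blue_panel between -0.05 and 0.05 rad/s); the robot touches nothing.
It fails at once if the grey panel's fastener is turned (past 0.4 rad) (value of joint grey_cam above 0.4 rad).
It also fails if it takes over 48 s, if anything falls off the work surface, if the arm or the gripper's body presses on something with over 40 N, if the wrist force passes 120 N, or if a joint passes its speed limit or range.

ROBOT

A 7-joint arm with a two-finger parallel gripper is mounted at the origin on a cart in front of the work surface, level with it; the furniture and walls round the work are solid. World frame = base frame: x ahead of the robot, y to its left, z up, the work surface at z = 0. Lengths are in m, angles in rad, forces in N, time in s.
With the tool pointing down it reaches from about 0.425 to 0.875 m from the base axis. Payload 4.7 kg.
Tool frame: the origin (TCP) lies between the finger pads; the fingertips stand 25 mm ahead of it and the grasp point (between the pads) lies 6 mm ahead of it; z points along the fingers, y is the direction in which the jaws open and shut (so a half turn about z gives the same grasp; the last joint's range is limited). The gripper opens to 87 mm and grips with 3 to 60 N. Pads are 19 mm wide; open, the fingers measure 117 mm over their backs; the gripper's body (75 mm by 190 mm) begins 51 mm behind the grasp point.
Start: joints at [-1.261, 0.321, -0.07, 1.45, 0.023, 1.371, -0.057], TCP at [0.19, 0.622, 0.248] pointing down, gripper open.
Joint ranges: [-2.86, 2.86], [-0.3, 2.09], [-1.38, 1.24], [0.06, 2.45], [-1.56, 4.7], [0.09, 2.05], [-2.69, 2.69]. Speed limits (rad/s): [2.57, 2.57, 3.14, 3.14, 3.14, 3.14, 3.14].

INTERFACE

Orientations are given as a rotation vector (axis times angle).
In Python, from bench import * gives the robot as it stands.
- The arm moves only by the tool send_rows, never from a script. Its arguments are lists of equal length, an entry for each row: "rotation": the turn, a rotation vector about the tool's x, y, z in degrees, a list of three; "slide": the shift along the tool's x, y, z in mm, a list of three; "fingers": the gripper command: -1 is fully open, 1 is shut, values between are in proportion. In form: {"rotation": [[wx, wy, wz], ...], "slide": [[tx, ty, tz], ...], "fingers": [fingers, ...]}. A call has 1 to 12 rows; each row is the pose to reach, as a shift and turn from the pose commanded when the call began, along the tool's axes at that moment; what a row does not reach only later rows make up. A row lasts 1/10 s, in which the tool goes at most 50 mm and 8.59 degrees, less where a joint would pass 70% of its speed; a pose out of reach is approached as far as the arm can. A call with a gripper value outside its range is refused whole. The fingers move at their own pace and stop on an object; "force" is the grip in N (left out, the last holds). Time passes only in rows, so rows that repeat a pose let the fingers close. It gives the time, the measured TCP pose, the force and the opening at its end, in the units of the state.
- get_state(): the state, without advancing time (a new reading comes with each control period).
- get_image(name): name is "scene" or "top"; returns the picture (384x512x3 uint8, red, green, blue); there is no depth.
- camera_model(name): a dict with "intrinsics" (3x3 intrinsics, pixels), "k1" (the pictures are not rectified: a ray, as slopes to the right and down, at radius r is drawn at 1 + k1 r^2 times it, then the intrinsics apply), "rvec" (rotation vector, rad) and "tvec" (3), from world to camera coordinates, as OpenCV has them. Camera axes: x right, y down, z forward; pixel columns grow to the right and rows downward; lengths in m; the calibration is good to about 2 mm. A picture is of the moment at which its call begins. camera_model takes no time and is no camera call.
- close_job(): hands the job in, once; it reports no verdict.
The state is a dict: "time": time; "joint_positions": joint angles; "qd": joint speeds; "joint_torque": joint torques, N m; "position": TCP position; "tool_rot": TCP orientation; "ft_force": force on the tool from outside, world axes, zero at the start; "torque": the same for the moment, N m; "grip_width": opening from 0.0 (shut) to 1.0 (fully open).
Only numpy, scipy, OpenCV 4.12 (cv2) and the standard library are available. Lean on these libraries where they do the work, as an engineer would, in place of code of your own. Each camera call takes 0.05 s, during which the arm holds its last target.

## Working session

There is one attempt and no reset: what is moved stays moved. The work goes in short steps, Python scripts to look and compute and a tool call to move; the robot and the scene stay as the last step left them, time stands still between calls to the robot, and variables do not carry over. Pictures are saved under pics/ and viewed, and the job is handed in when it is done.

Besides the shell and the picture viewer there is one more tool, called after "Call:" as name(argument=value, ...), one argument or row to a line, values as JSON. send_rows: Moves the arm, as the interface text tells. Its arguments: {"type":"object","properties":{"rotation":{"type":"array"},"slide":{"type":"array"},"fingers":{"type":"array"},"force":{"type":"number"}},"required":["rotation","slide","fingers"]}

```bash
mkdir -p pics; ls; python3 - <<'E'
from bench import *
import cv2
for n in("scene","top"):
    im=get_image(n); cv2.imwrite(f"pics/{n}0.png",im[:,:,::-1]); m=camera_model(n); print(m)
print(get_state())
E
```

```text
pics
{'intrinsics': array([[463.29488612,   0.        , 264.64770069],
       [  0.        , 463.29488612, 192.40967826],
       [  0.        ,   0.        ,   1.        ]]), 'k1': 0.010363194801102642, 'rvec': array([ 1.18033088, -2.01599584,  1.15069914]), 'tvec': array([0.3315967 , 0.31096715, 0.58061704])}
{'intrinsics': array([[418.6387157 ,   0.        , 251.64167418],
       [  0.        , 418.6387157 , 188.28974636],
       [  0.        ,   0.        ,   1.        ]]), 'k1': -0.08072569238638444, 'rvec': array([ 2.16807165, -2.17508003,  0.09300647]), 'tvec': array([0.06282311, 0.55240087, 1.0490688 ])}
{'time': 0.1, 'joint_positions': array([-1.26089605,  0.32174021, -0.07010177,  1.4515489 ,  0.02261959,
        1.37077508, -0.05688205]), 'qd': array([ 0.00042225, -0.00489837, -0.00106047, -0.00280762, -0.00087471,
        0.00133209, -0.00127697]), 'joint_torque': array([-4.04057855e-04, -4.92573094e+01, -4.06060964e-01, -3.13399243e+01,
       -6.40728185e-02,  3.95986461e-02,  6.87056649e-05]), 'position': array([0.18938943, 0.62133415, 0.24657866]), 'tool_rot': array([-4.62826386e-01, -3.10716739e+00,  2.63613836e-03]), 'ft_force': array([-0.78839126, -0.69815287,  0.21872411]), 'torque': array([-0.03273658, -0.00916293, -0.01947571]), 'grip_width': 1.001212046177456}
```

View pics/top0.png

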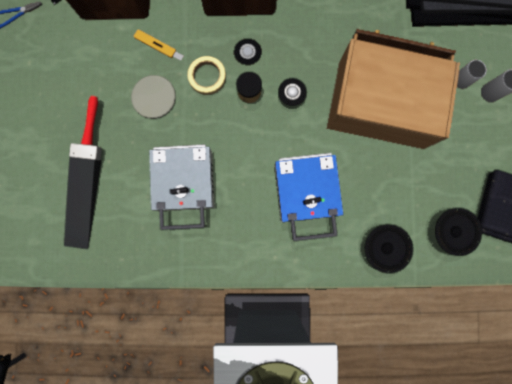

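View pics/scene0.png

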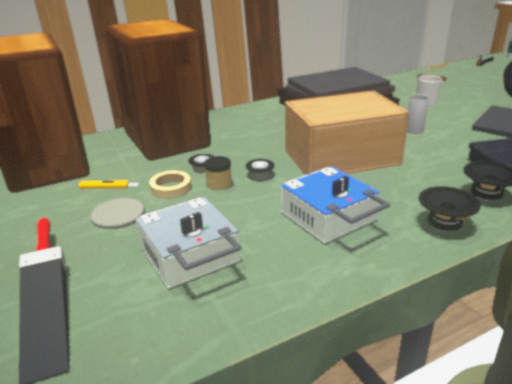

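The top view shows the blue panel around pixel (310,188), its knob at about (312,201), and its handle bar at about (314,237). The grey box is at (182,178). Next I'll measure them.

```bash
cat > h.py <<'E'
import numpy as np, cv2
from bench import *
def ray(n,uv):
    m=camera_model(n);K=m["intrinsics"];R=cv2.Rodrigues(m["rvec"])[0];t=m["tvec"]
    p=cv2.undistortPoints(np.array(uv,float).reshape(-1,1,2),K,np.array([m["k1"],0,0,0.]))[:,0]
    d=np.c_[p,np.ones(len(p))]@R; return -R.T@t,d
def onz(n,uv,z):
    c,d=ray(n,uv); return c+d*((z-c[2])/d[:,2])[:,None]
def proj(n,P):
    m=camera_model(n)
    return cv2.projectPoints(np.array(P,float).reshape(-1,3),m["rvec"],m["tvec"],m["intrinsics"],np.array([m["k1"],0,0,0.]))[0][:,0]
E
python3 - <<'E'
from h import *
print(proj("top",[[0,0,0],[.19,.62,.25],[.5,0,0]]))
for n in("top","scene"):
    im=cv2.imread(f"pics/{n}0.png"); hsv=cv2.cvtColor(im,cv2.COLOR_BGR2HSV)
    m=cv2.inRange(hsv,(105,150,80),(125,255,255)); 
    c=max(cv2.findContours(m,0,2)[0],key=cv2.contourArea)
    ch=cv2.convexHull(c); print(n,cv2.contourArea(ch)); q=cv2.approxPolyDP(ch,6,True)[:,0]; print(q)
    W=onz(n,q,.075); print(W.round(4))
    r=cv2.minAreaRect(onz(n,ch[:,0],.075)[:,:2].astype(np.float32)*1000); print(r)
    x,y,w,h=cv2.boundingRect(c); x-=20;y-=20;w+=60;h+=60
    cv2.imwrite(f"pics/{n}_z.png",cv2.resize(im[y:y+h,x:x+w],None,fx=4,fy=4,interpolation=cv2.INTER_CUBIC)); print(x,y,w,h)
    
E
```

```text
[[276.14331008 403.73157289]
 [-18.79534009 353.89824789]
 [275.09033734 209.12072791]]
top 3579.0
[[334 156]
 [342 213]
 [284 221]
 [276 162]]
[[ 6.275e-01 -1.431e-01  7.500e-02]
 [ 4.867e-01 -1.597e-01  7.500e-02]
 [ 4.679e-01 -1.770e-02  7.500e-02]
 [ 6.129e-01  6.000e-04  7.500e-02]]
((548.1253662109375, -78.96116638183594), (147.17111206054688, 148.47547912597656), 6.039463520050049)
256 136 127 126
scene 2095.0
[[368 187]
 [365 197]
 [325 213]
 [283 185]
 [341 173]]
[[ 0.5111 -0.1558  0.075 ]
 [ 0.481  -0.1231  0.075 ]
 [ 0.4721 -0.0163  0.075 ]
 [ 0.6131 -0.0034  0.075 ]
 [ 0.5939 -0.1457  0.075 ]]
((547.7174682617188, -80.7900390625), (144.60385131835938, 145.5569305419922), 5.301875114440918)
263 153 146 101
```

View pics/top_z.png

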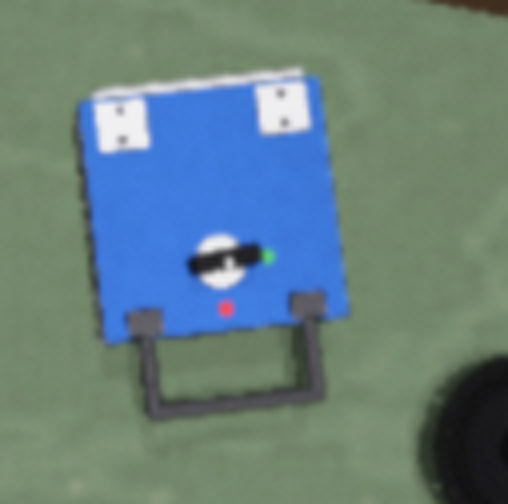

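View pics/scene_z.png

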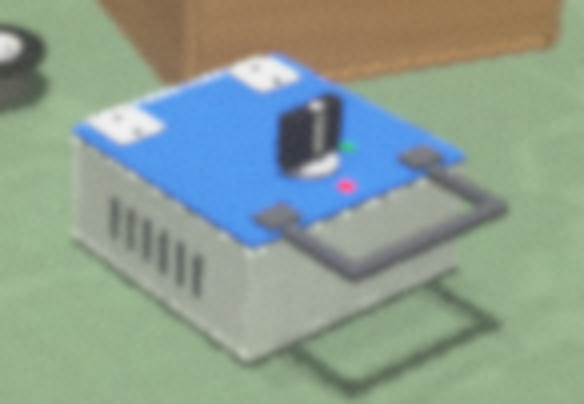

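```bash
python3 - <<'E'
from h import *
im=cv2.imread("pics/top0.png"); hsv=cv2.cvtColor(im,cv2.COLOR_BGR2HSV).astype(int)
# line fits of panel edges, weighted centroid dots
def cen(mask,w=None):
    y,x=np.nonzero(mask); return np.array([x.mean(),y.mean()]),len(x)
win=np.zeros(im.shape[:2],bool); win[190:218,295:335]=1
red=win&((hsv[...,0]<10)|(hsv[...,0]>160))&(hsv[...,1]>120)
grn=win&(hsv[...,0]>45)&(hsv[...,0]<90)&(hsv[...,1]>100)
print(cen(red),cen(grn))
r=onz("top",cen(red)[0],.075)[0];g=onz("top",cen(grn)[0],.075)[0];d=onz("top",[[311.1,201.4]],.077)[0];print(r,g,d)
b=onz("top",[[294.2,239],[336,234.5]],.0725);print("bar",b.mean(0),b,np.degrees(np.arctan2(-(b[0]-b[1])[0],(b[0]-b[1])[1])))
# blue mask row/col edges
m=cv2.inRange(hsv.astype(np.uint8),(105,150,80),(125,255,255))
def fit(p):
    P=onz("top",p,.075)[:,:2];vx,vy,x0,y0=cv2.fitLine(P.astype(np.float32)*1000,cv2.DIST_HUBER,0,.01,.01).ravel();return np.degrees(np.arctan2(vy,vx)),x0,y0
L=[];R=[]
for y in range(170,208):
    x=np.nonzero(m[y])[0];L.append((x.min()-.5,y));R.append((x.max()+.5,y))
T=[];B=[]
for x in range(285,332):
    y=np.nonzero(m[:,x])[0];B.append((x,y.max()+.5))
print(fit(L),fit(R),fit([b for b in B if b[0] in range(300,325)]))
# candidate
for yaw in (6,6.6,7.2):
    a=np.radians(yaw);ex=np.array([np.cos(a),np.sin(a)]);ey=np.array([-ex[1],ex[0]])
    print(yaw,[ (p[:2]@ex,p[:2]@ey) for p in(d,r,g,b.mean(0))])
E
```

```text
(array([312.        , 212.71428571]), 7) (array([322.125, 199.875]), 8)
[ 0.48774414 -0.08621775  0.075     ] [ 0.51899924 -0.11151904  0.075     ] [ 0.51525617 -0.08415799  0.077     ]
bar [ 0.42931107 -0.09339929  0.0725    ] [[ 0.42414637 -0.0423162   0.0725    ]
 [ 0.43447577 -0.14448238  0.0725    ]] 5.773209594694212
(np.float32(6.0506487), np.float32(555.00854), np.float32(-3.839753)) (np.float32(6.418762), np.float32(551.3098), np.float32(-153.20998)) (np.float32(-82.85221), np.float32(475.02905), np.float32(-86.069336))
6 [(np.float64(0.5036366339835685), np.float64(-0.1375559009966056)), (np.float64(0.476060013345224), np.float64(-0.13672858654314296)), (np.float64(0.50449919047986), np.float64(-0.16515831619777485)), (np.float64(0.41719637696387846), np.float64(-0.13776286499227924))]
6.6 [(np.float64(0.5021685635682238), np.float64(-0.14282233282338502)), (np.float64(0.47460211843183875), np.float64(-0.14170628731411844)), (np.float64(0.5027420262369218), np.float64(-0.17043226707203263)), (np.float64(0.4157308788403889), np.float64(-0.1421241017606285))]
7.2 [(np.float64(0.5006454247109585), np.float64(-0.148073102571909)), (np.float64(0.4730921780478878), np.float64(-0.14666844839380525)), (np.float64(0.5009297306654188), np.float64(-0.1756875281276089)), (np.float64(0.4142197911411732), np.float64(-0.14646975301962664))]
```

```bash
cat >> h.py <<'E'
from scipy.spatial.transform import Rotation as Ro
def yawR(deg):  # tool z down, tool y at world yaw deg
    a=np.radians(deg);y=np.array([np.cos(a),np.sin(a),0]);z=np.array([0,0,-1.]);return np.c_[np.cross(y,z),y,z]
def go(p,yaw):
    s=get_state();R=Ro.from_rotvec(s["tool_rot"]).as_matrix()
    print("slide",(R.T@(np.array(p)-s["position"])*1000).round(1),"rot",np.degrees(Ro.from_matrix(R.T@yawR(yaw)).as_rotvec()).round(2))
def st():
    s=get_state();R=Ro.from_rotvec(s["tool_rot"]).as_matrix()
    print("t",s["time"],"p",s["position"].round(4),"yawy",np.degrees(np.arctan2(R[1,1],R[0,1])).round(2),"z",R[:,2].round(3),"q",s["joint_positions"].round(2),"f",s["ft_force"].round(1),"m",s["torque"].round(2),"g",round(s["grip_width"],3))
E
python3 - <<'E'
from h import *
st(); R=Ro.from_rotvec(get_state()["tool_rot"]).as_matrix();print(R.round(3))
for yw in(6.2,186.2): go([.45,.30,.25],yw); go([.5155,-.084,.17],yw)
E
```

```text
t 0.1 p [0.1894 0.6213 0.2466] yawy 73.06 z [-0.    -0.002 -1.   ] q [-1.26  0.32 -0.07  1.45  0.02  1.37 -0.06] f [-0.8 -0.7  0.2] m [-0.03 -0.01 -0.02] g 1.001
[[-0.957  0.291 -0.   ]
 [ 0.291  0.957 -0.002]
 [-0.    -0.002 -1.   ]]
slide [-342.9 -231.4   -3. ] rot [-8.000e-02  6.000e-02  6.686e+01]
slide [-517.5 -579.5   77.6] rot [-8.000e-02  6.000e-02  6.686e+01]
slide [-342.9 -231.4   -3. ] rot [-7.0000e-02 -9.0000e-02 -1.1314e+02]
slide [-517.5 -579.5   77.6] rot [-7.0000e-02 -9.0000e-02 -1.1314e+02]
```

Call:
send_rows(
  rotation=[
    [0,0,8],
    [0,0,16],
    [0,0,24],
    [0,0,32],
    [0,0,40],
    [0,0,48],
    [0,0,56],
    [0,0,64],
    [0,0,66.9],
    [0,0,66.9],
    [0,0,66.9],
  ],
  slide=[
    [-40,-20,0],
    [-78,-45,0],
    [-116,-70,0],
    [-154,-96,0],
    [-192,-122,0],
    [-230,-150,0],
    [-265,-178,0],
    [-300,-206,0],
    [-330,-228,0],
    [-343,-235,0],
    [-343,-235,0],
  ],
  fingers=[0,0,0,0,0,0,0,0,0,0,0],
)

```text
time: 1.2
position: [0.4505, 0.295, 0.2474]
tool_rot: [2.103, 2.333, -0.0]
ft_force: [-0.6, 0.0, 1.0]
grip_width: 0.498
```

```bash
python3 - <<'E'
from h import *
st();go([.5155,-.084,.17],6.2)
E
```

```text
t 1.2 p [0.4505 0.295  0.2474] yawy 5.93 z [ 0. -0. -1.] q [-0.9   0.08  0.29  1.74 -0.02  1.32 -0.5 ] f [-0.6  0.   1. ] m [-0.1   0.05  0.04] g 0.498
slide [-383.6   25.5   77.6] rot [ 0.01  0.02 -0.27]
```

Call:
send_rows(
  rotation=[
    [0,0,-0.3],
    [0,0,-0.3],
    [0,0,-0.3],
    [0,0,-0.3],
    [0,0,-0.3],
    [0,0,-0.3],
    [0,0,-0.3],
    [0,0,-0.3],
    [0,0,-0.3],
    [0,0,-0.3],
    [0,0,-0.3],
  ],
  slide=[
    [-45,3,0],
    [-90,6,5],
    [-135,9,10],
    [-180,12,20],
    [-225,15,30],
    [-270,18,40],
    [-315,21,52],
    [-350,23,65],
    [-375,25,77],
    [-384,25.5,77],
    [-384,25.5,77],
  ],
  fingers=[0,0,0,0,0,0,0,0,0,0,0],
)

```text
time: 2.3
position: [0.5159, -0.0811, 0.1705]
tool_rot: [-2.092, -2.343, 0.0]
ft_force: [-0.2, 0.4, 0.2]
grip_width: 0.5
```

```bash
python3 - <<'E'
from h import *
st();go([.5155,-.084,.107],6.2)
for n in("scene","top"):
    im=get_image(n); cv2.imwrite(f"pics/{n}1.png",cv2.resize(im[100:290,200:450,::-1],None,fx=3,fy=3))
E
```

```text
t 2.3 p [ 0.5159 -0.0811  0.1705] yawy 6.49 z [-0.001  0.    -1.   ] q [-0.51  0.11  0.65  1.89 -0.07  1.17  0.29] f [-0.2  0.4  0.2] m [-0.02  0.05  0.04] g 0.5
slide [-2.9 -0.6 63.5] rot [-0.03 -0.01  0.29]
```

View pics/scene1.png

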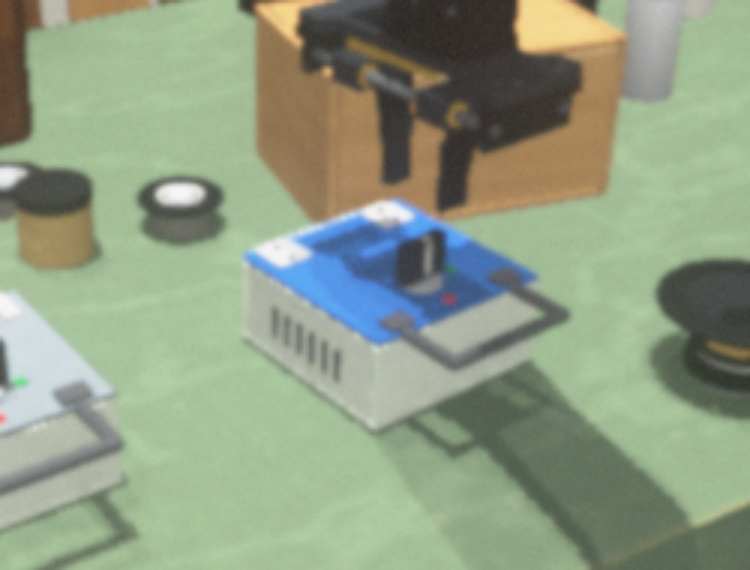

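View pics/top1.png

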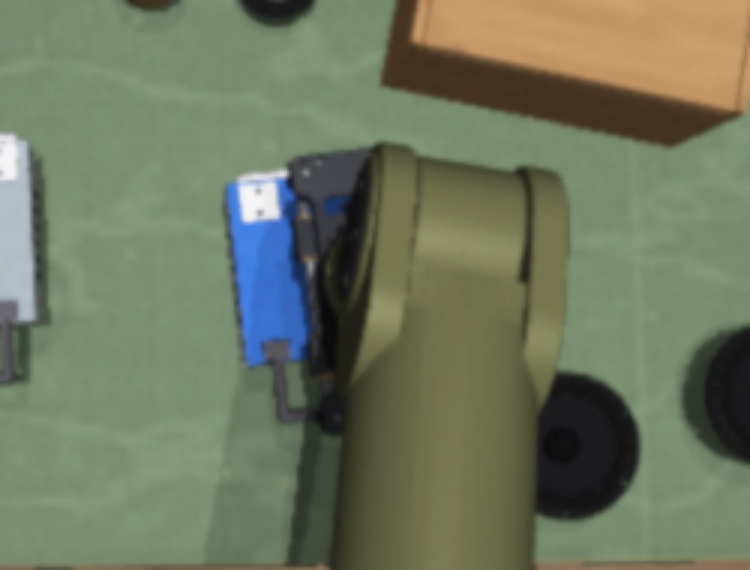

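The fingers stand over the knob, straddling the wing. Descending and gripping.

Call:
send_rows(
  rotation=[
    [0,0,0],
    [0,0,0],
    [0,0,0],
    [0,0,0],
    [0,0,0],
    [0,0,0],
    [0,0,0],
    [0,0,0],
    [0,0,0],
    [0,0,0],
  ],
  slide=[
    [-3,-0.5,15],
    [-3,-0.5,32],
    [-3,-0.5,50],
    [-3,-0.5,62],
    [-3,-0.5,62],
    [-3,-0.5,62],
    [-3,-0.5,62],
    [-3,-0.5,62],
    [-3,-0.5,62],
    [-3,-0.5,62],
  ],
  fingers=[0,0,0,0,0,1,1,1,1,1],
  force=15,
)

```text
time: 3.4
position: [0.5174, -0.0851, 0.1093]
tool_rot: [2.09, 2.34, 0.005]
ft_force: [2.1, -0.2, -1.4]
grip_width: 0.134
```

```bash
python3 - <<'E'
from h import *
st();go([.5155,-.084,.109],96.2)
E
```

```text
t 3.4 p [ 0.5174 -0.0851  0.1093] yawy 6.46 z [ 0.005 -0.    -1.   ] q [-0.48  0.19  0.65  1.95 -0.13  1.04  0.34] f [ 2.1 -0.2 -1.4] m [-0.34 -0.21  0.08] g 0.134
slide [ 1.3 -1.7  0.3] rot [  0.18   0.24 -89.74]
```

Call:
send_rows(
  rotation=[
    [0,0,-8],
    [0,0,-16],
    [0,0,-24],
    [0,0,-32],
    [0,0,-40],
    [0,0,-48],
    [0,0,-56],
    [0,0,-64],
    [0,0,-72],
    [0,0,-80],
    [0,0,-88],
    [0,0,-90],
  ],
  slide=[
    [0.5,1,0],
    [0.5,1,0],
    [0.5,1,0],
    [0.5,1,0],
    [0.5,1,0],
    [0.5,1,0],
    [0.5,1,0],
    [0.5,1,0],
    [0.5,1,0],
    [0.5,1,0],
    [0.5,1,0],
    [0.5,1,0],
  ],
  fingers=[1,1,1,1,1,1,1,1,1,1,1,1],
)

```text
time: 4.6
position: [0.5176, -0.0848, 0.1092]
tool_rot: [-0.181, 3.133, -0.001]
ft_force: [2.7, 0.0, 1.1]
grip_width: 0.135
```

```bash
python3 - <<'E'
from h import *
st()
E
```

```text
t 4.6 p [ 0.5176 -0.0848  0.1092] yawy 96.63 z [ 0.003 -0.    -1.   ] q [-0.32  0.18  0.48  1.94 -0.09  1.04  1.88] f [2.7 0.  1.1] m [-0.04 -0.48 -0.2 ] g 0.135
```

Call:
send_rows(
  rotation=[
    [0,0,0],
    [0,0,0],
    [0,0,0],
    [0,0,0],
    [0,0,0],
    [0,0,0],
    [0,0,0],
    [0,0,0],
    [0,0,0],
  ],
  slide=[
    [0,0,0],
    [0,0,0],
    [0,0,0],
    [0,0,0],
    [0,0,-20],
    [0,0,-50],
    [0,0,-80],
    [0,0,-90],
    [0,0,-90],
  ],
  fingers=[1,0.08,0.08,0.08,0.08,0.08,0.08,0.08,0.08],
)

```text
time: 5.5
position: [0.5172, -0.0845, 0.1998]
tool_rot: [-0.177, 3.134, 0.0]
ft_force: [0.4, 0.6, -0.5]
grip_width: 0.464
```

```bash
python3 - <<'E'
from h import *
st();go([.430,-.093,.19],6.2)
im=get_image("scene"); cv2.imwrite(f"pics/scene2.png",cv2.resize(im[100:290,200:450,::-1],None,fx=3,fy=3))
E
```

```text
t 5.5 p [ 0.5172 -0.0845  0.1998] yawy 96.46 z [ 0.003  0.    -1.   ] q [-0.35  0.08  0.48  1.84 -0.04  1.22  1.83] f [ 0.4  0.6 -0.5] m [ 0.07 -0.01 -0.03] g 0.464
slide [87.6  1.3  9.6] rot [ 0.13  0.12 90.26]
```

View pics/scene2.png

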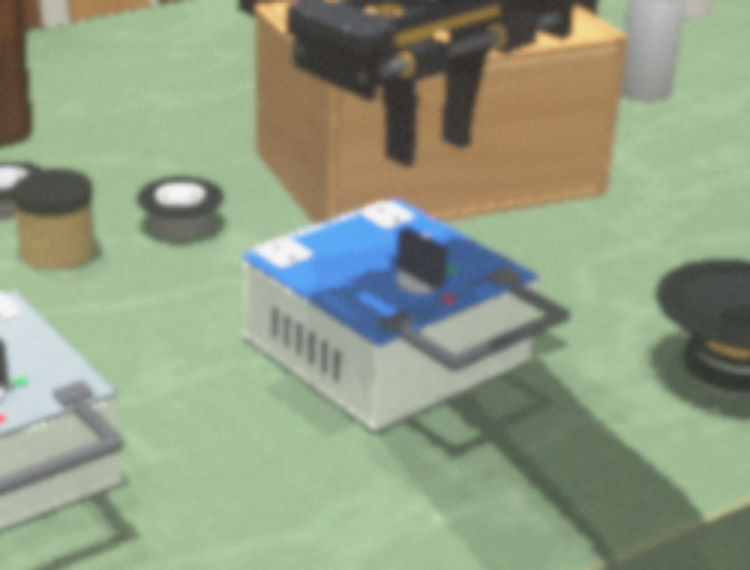

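The wing now lies along the box's x, so the fastener is unlocked. Going over to the bar.

Call:
send_rows(
  rotation=[
    [0,0,8.2],
    [0,0,16.4],
    [0,0,24.6],
    [0,0,32.8],
    [0,0,41],
    [0,0,49.2],
    [0,0,57.4],
    [0,0,65.6],
    [0,0,73.8],
    [0,0,82],
    [0,0,90],
    [0,0,90],
  ],
  slide=[
    [10,0,0],
    [20,0,0],
    [30,0,0],
    [40,0,0],
    [50,0,0],
    [60,0,0],
    [70,0,0],
    [80,1,0],
    [87,1.5,4],
    [87,1.5,8],
    [87,1.5,10],
    [87,1.5,10],
  ],
  fingers=[0.1,0.1,0.1,0.1,0.1,0.1,0.1,0.1,0.1,0.1,0.1,0.1],
)

```text
time: 6.75
position: [0.4283, -0.0925, 0.1865]
tool_rot: [-2.091, -2.34, 0.004]
ft_force: [-0.0, -0.0, -0.8]
grip_width: 0.45
```

```bash
python3 - <<'E'
from h import *
st();go([.4305,-.0935,.0785],6.2)
im=get_image("scene"); cv2.imwrite(f"pics/scene3.png",cv2.resize(im[100:290,200:450,::-1],None,fx=3,fy=3))
im=get_image("top"); cv2.imwrite(f"pics/top3.png",cv2.resize(im[100:290,200:450,::-1],None,fx=3,fy=3))
E
```

```text
t 6.75 p [ 0.4283 -0.0925  0.1865] yawy 6.43 z [-0.004  0.    -1.   ] q [-0.31 -0.11  0.44  2.04  0.05  1.21  0.22] f [-0.  -0.  -0.8] m [-0.07  0.04 -0.03] g 0.45
slide [ -1.3   2.5 107.9] rot [-0.22 -0.03  0.23]
```

View pics/scene3.png

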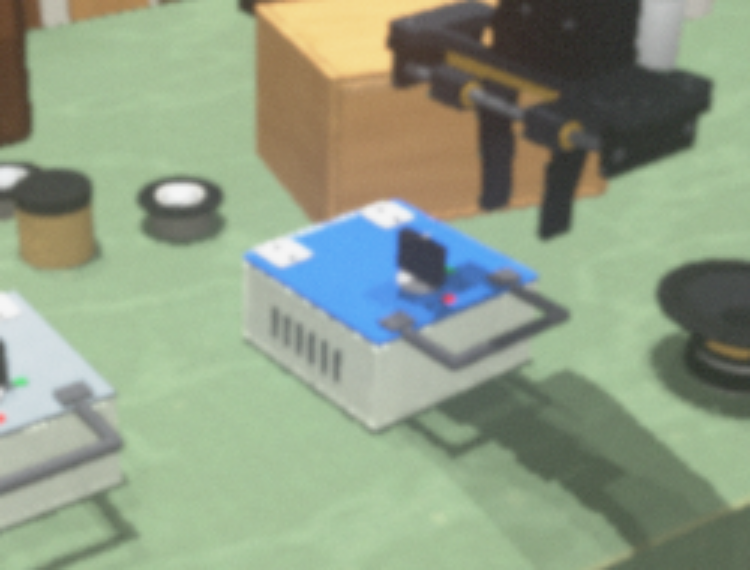

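View pics/top3.png

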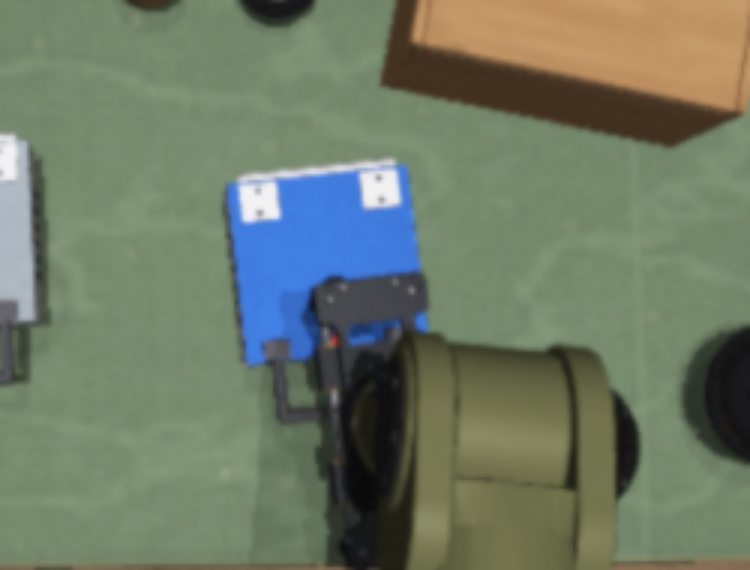

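Call:
send_rows(
  rotation=[
    [0,0,0],
    [0,0,0],
    [0,0,0],
    [0,0,0],
    [0,0,0],
    [0,0,0],
    [0,0,0],
    [0,0,0],
    [0,0,0],
    [0,0,0],
    [0,0,0],
    [0,0,0],
  ],
  slide=[
    [-1,2,20],
    [-1,2,40],
    [-1,2,60],
    [-1,2,75],
    [-1,2,88],
    [-1,2,98],
    [-1,2,106],
    [-1,2,106],
    [-1,2,106],
    [-1,2,106],
    [-1,2,106],
    [-1,2,106],
  ],
  fingers=[0.2,0.2,0.2,0.2,0.2,0.2,0.2,0.2,1,1,1,1],
  force=20,
)

```text
time: 8.05
position: [0.4315, -0.0936, 0.0828]
tool_rot: [-2.092, -2.343, 0.001]
ft_force: [-9.3, -0.6, 5.3]
grip_width: 0.12
```

```bash
python3 - <<'E'
from h import *
st()
E
```

```text
t 8.05 p [ 0.4315 -0.0936  0.0828] yawy 6.46 z [-0.001  0.    -1.   ] q [-0.3   0.03  0.47  2.15 -0.01  0.97  0.28] f [-9.3 -0.6  5.3] m [-0.39  1.97 -0.03] g 0.12
```

```bash
python3 - <<'E'
from h import *
f0=.73
for a in(0,30,60):
    k=np.arange(a+2.5,a+31,2.5)
    c=lambda d:np.cos(np.radians(d+f0));s=lambda d:np.sin(np.radians(d+f0))
    print([[0,round(195*(c(a)-c(d))),-round(195*(s(d)-s(a)))] for d in k])
E
```

```text
[[0, 0, -9], [0, 1, -17], [0, 2, -25], [0, 3, -34], [0, 5, -42], [0, 7, -50], [0, 10, -59], [0, 13, -67], [0, 16, -74], [0, 19, -82], [0, 23, -90], [0, 27, -97]]
[[0, 5, -7], [0, 9, -14], [0, 14, -21], [0, 20, -28], [0, 26, -34], [0, 32, -40], [0, 38, -46], [0, 44, -51], [0, 51, -57], [0, 58, -62], [0, 65, -66], [0, 72, -70]]
[[0, 8, -4], [0, 15, -8], [0, 23, -11], [0, 31, -14], [0, 39, -17], [0, 47, -19], [0, 56, -21], [0, 64, -22], [0, 72, -24], [0, 81, -24], [0, 89, -25], [0, 98, -25]]
```

Call:
send_rows(
  rotation=[
    [0,0,0],
    [0,0,0],
    [0,0,0],
    [0,0,0],
    [0,0,0],
    [0,0,0],
    [0,0,0],
    [0,0,0],
    [0,0,0],
    [0,0,0],
    [0,0,0],
    [0,0,0],
  ],
  slide=[
    [0,0,-9],
    [0,1,-17],
    [0,2,-25],
    [0,3,-34],
    [0,5,-42],
    [0,7,-50],
    [0,10,-59],
    [0,13,-67],
    [0,16,-74],
    [0,19,-82],
    [0,23,-90],
    [0,27,-97],
  ],
  fingers=[1,1,1,1,1,1,1,1,1,1,1,1],
)

```text
time: 9.25
position: [0.4568, -0.0909, 0.1799]
tool_rot: [-2.091, -2.34, 0.005]
ft_force: [-7.4, -2.8, -1.3]
grip_width: 0.105
```

```bash
python3 - <<'E'
from h import *
st()
im=get_image("scene"); cv2.imwrite(f"pics/scene4.png",cv2.resize(im[100:290,200:450,::-1],None,fx=3,fy=3))
E
```

```text
t 9.25 p [ 0.4568 -0.0909  0.1799] yawy 6.42 z [-0.005 -0.    -1.   ] q [-0.32 -0.04  0.45  1.99  0.02  1.19  0.24] f [-7.4 -2.8 -1.3] m [-0.5   1.96 -0.04] g 0.105
```

View pics/scene4.png

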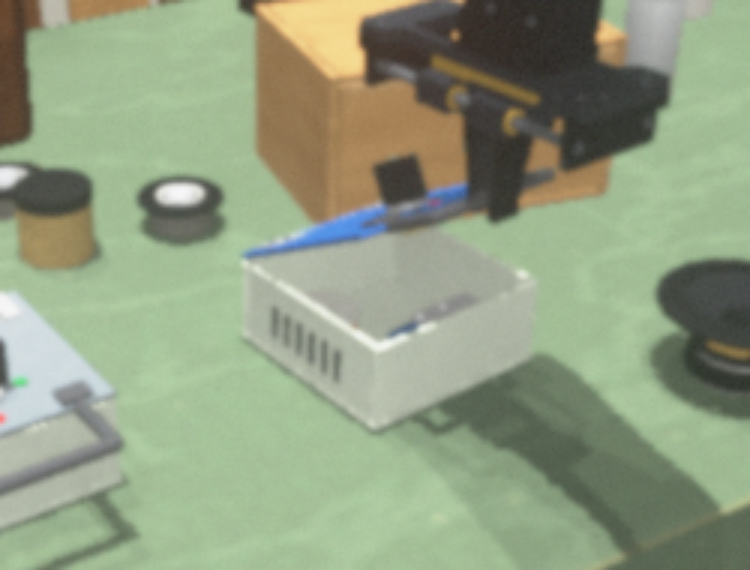

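The panel is at about 30° and follows the gripper; the bar is still between the fingers. Continuing the arc.

Call:
send_rows(
  rotation=[
    [0,0,0],
    [0,0,0],
    [0,0,0],
    [0,0,0],
    [0,0,0],
    [0,0,0],
    [0,0,0],
    [0,0,0],
    [0,0,0],
    [0,0,0],
    [0,0,0],
    [0,0,0],
  ],
  slide=[
    [0,4,-7],
    [0,8,-14],
    [0,13,-21],
    [0,19,-28],
    [0,25,-34],
    [0,31,-40],
    [0,37,-46],
    [0,43,-51],
    [0,50,-57],
    [0,57,-62],
    [0,64,-66],
    [0,71,-70],
  ],
  fingers=[1,1,1,1,1,1,1,1,1,1,1,1],
)

```text
time: 10.5
position: [0.5278, -0.0834, 0.253]
tool_rot: [-2.092, -2.34, 0.003]
ft_force: [-13.8, -1.8, 13.8]
grip_width: 0.107
```

```bash
python3 - <<'E'
from h import *
st()
im=get_image("scene"); cv2.imwrite(f"pics/scene5.png",cv2.resize(im[100:290,200:450,::-1],None,fx=3,fy=3))
E
```

```text
t 10.5 p [ 0.5278 -0.0834  0.253 ] yawy 6.41 z [-0.003  0.    -1.   ] q [-0.33  0.07  0.46  1.74 -0.03  1.34  0.25] f [-13.8  -1.8  13.8] m [-0.5   3.1  -0.03] g 0.107
```

View pics/scene5.png

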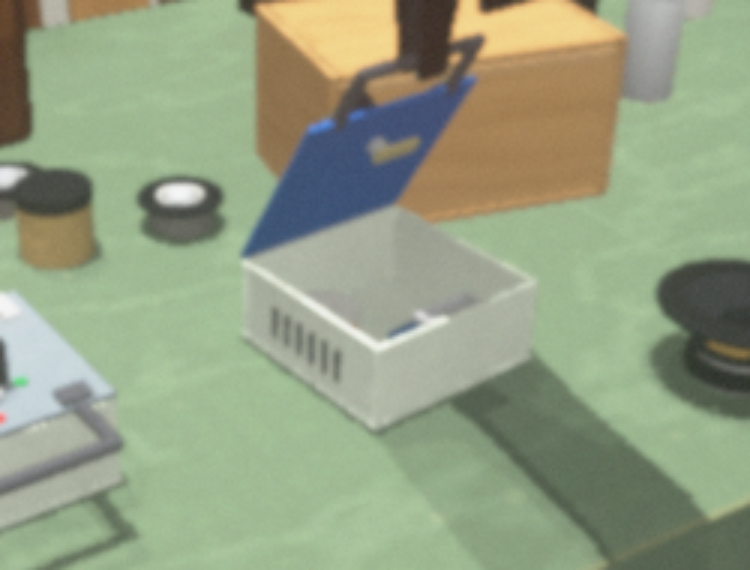

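Call:
send_rows(
  rotation=[
    [0,0,0],
    [0,0,0],
    [0,0,0],
    [0,0,0],
    [0,0,0],
    [0,0,0],
    [0,0,0],
    [0,0,0],
    [0,0,0],
    [0,0,0],
    [0,0,0],
    [0,0,0],
  ],
  slide=[
    [0,7,-6],
    [0,14,-10],
    [0,22,-13],
    [0,30,-16],
    [0,38,-19],
    [0,46,-21],
    [0,55,-23],
    [0,63,-24],
    [0,71,-26],
    [0,80,-26],
    [0,88,-27],
    [0,97,-27],
  ],
  fingers=[1,1,1,1,1,1,1,1,1,1,1,1],
)

```text
time: 11.75
position: [0.6268, -0.0727, 0.279]
tool_rot: [2.091, 2.34, 0.002]
ft_force: [-3.5, -3.2, 3.6]
grip_width: 0.105
```

```bash
python3 - <<'E'
from h import *
st()
im=get_image("scene"); cv2.imwrite(f"pics/scene6.png",cv2.resize(im[100:290,200:450,::-1],None,fx=3,fy=3))
E
```

```text
t 11.75 p [ 0.6268 -0.0727  0.279 ] yawy 6.41 z [ 0.003 -0.001 -1.   ] q [-0.3   0.28  0.46  1.47 -0.12  1.41  0.28] f [-3.5 -3.2  3.6] m [-0.9   0.91 -0.03] g 0.105
```

View pics/scene6.png

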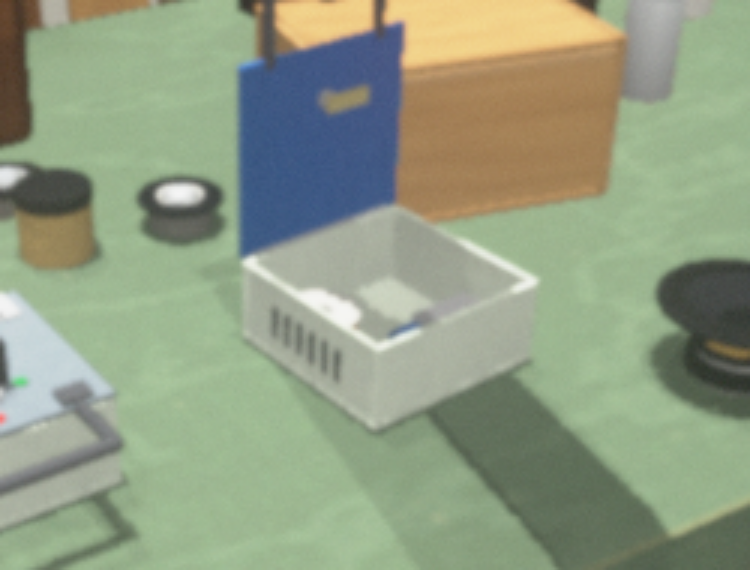

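The panel stands upright. Letting go and rising.

Call:
send_rows(
  rotation=[
    [0,0,0],
    [0,0,0],
    [0,0,0],
    [0,0,0],
    [0,0,0],
    [0,0,0],
    [0,0,0],
    [0,0,0],
    [0,0,0],
    [0,0,0],
    [0,0,0],
  ],
  slide=[
    [0,0,0],
    [0,0,0],
    [0,0,0],
    [0,0,0],
    [0,0,0],
    [0,0,-10],
    [0,0,-30],
    [0,0,-55],
    [0,0,-80],
    [0,0,-90],
    [0,0,-90],
  ],
  fingers=[1,0.1,0.1,0.1,0.1,0.1,0.1,0.1,0.1,0.1,0.1],
)

```text
time: 12.9
position: [0.6263, -0.0718, 0.3685]
tool_rot: [2.091, 2.341, 0.004]
ft_force: [0.4, 0.6, 1.0]
grip_width: 0.45
```

```bash
python3 - <<'E'
from h import *
st()
im=get_image("scene"); cv2.imwrite(f"pics/scene7.png",cv2.resize(im[:290,100:450,::-1],None,fx=2,fy=2))
im=get_image("top"); cv2.imwrite(f"pics/top7.png",cv2.resize(im[100:290,100:450,::-1],None,fx=2,fy=2))
E
```

```text
t 12.9 p [ 0.6263 -0.0718  0.3685] yawy 6.45 z [ 0.003  0.    -1.   ] q [-0.29  0.26  0.47  1.32 -0.12  1.59  0.27] f [0.4 0.6 1. ] m [-0.16  0.01  0.01] g 0.45
```

View pics/scene7.png

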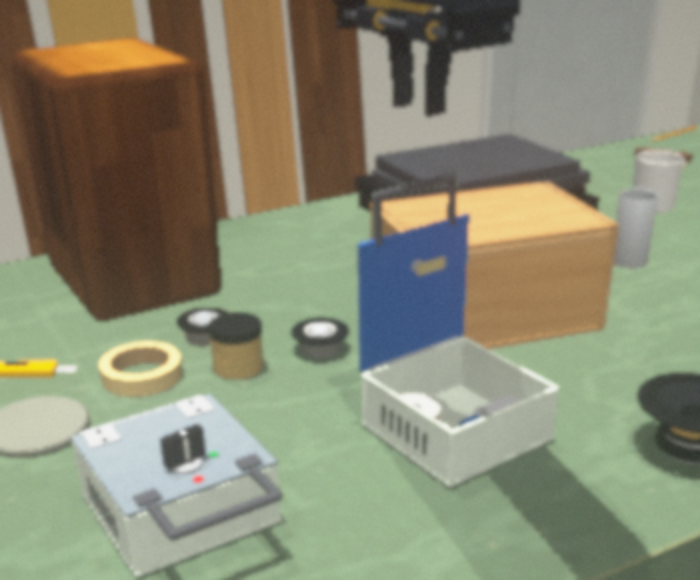

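View pics/top7.png

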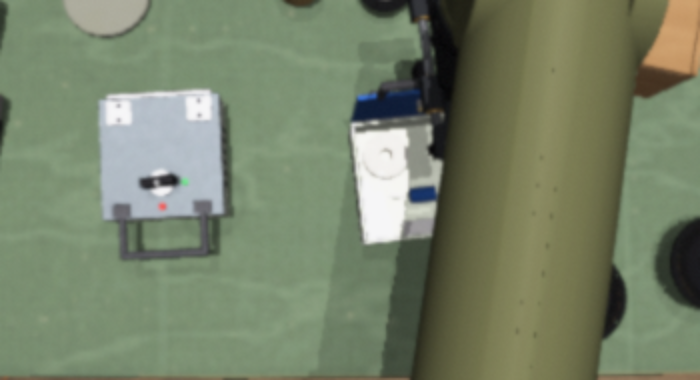

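```bash
python3 -c "
from bench import *
print(close_job())"
```

```text
the job is handed in; nothing more can be done
None
```

The blue box is open: I turned its wing knob a quarter turn anticlockwise with the panel shut. Then I lifted the panel by the bow handle until it stood upright, let go, and rose clear. The job was handed in at about 13 s of the 48 s allowed.

**Fastener:** the gripper turned from 6.5° to 96.6° while holding the wing. The picture taken before lifting showed the wing along the box's x, and the panel then lifted freely.

**Panel:** the last pictures show it standing at about 90°, with the fingertips roughly 75 mm above the handle bar and the wrist force about 1 N. I judged it at rest from pictures taken at one moment; I have no joint readings for the panel or the fasteners. The knob was also hidden behind the panel by then, so I could not see it directly in the last pictures.

**Grey box:** its wing is still in the locked position, and the arm never went near it below 0.2 m.

**Forces and disagreements:**
- The wrist force was about 20 N, with the arm pushed mostly outward from the hinge, when I checked at about 60°. I widened the path by 2 mm for the last stretch, and it read about 6 N at the top.
- The knob sat about 2 mm further from the robot than I had measured in the images. I used the corrected position for the handle.

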